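# Reset a power-feed drive: lever to the marked notch, then hold the recessed reset button

### The arm

A 6-joint arm with a two-finger parallel gripper is mounted at the origin on a cart in front of the work surface, level with it; the furniture and walls round the work are solid. World frame = base frame: x ahead of the robot, y to its left, z up, the work surface at z = 0. Lengths are in mm, angles in rad, forces in N, time in s.
With the tool pointing down it reaches from about 325 to 850 mm from the base axis. Payload 4.4 kg.
Tool frame: the origin (TCP) lies between the finger pads; the fingertips stand arm.nose_length ahead of it and the grasp point (between the pads) is the TCP (arm.nose_length is the distance from the TCP to the fingertips, in mm); z points along the fingers, y is the line along which they close (so a half turn about z gives the same grasp; the last joint's range is limited). The gripper opens to 94 mm and grips with 3 to 60 N. Pads are 16 mm wide; open, the fingers measure 119 mm over their backs; the gripper's body (75 mm by 177 mm) begins 78 mm behind the grasp point.
Start: joints at [-1.47, 0.207, 1.542, -0, 1.393, -0.15], TCP at [143.247, -556.873, 224.447] pointing down, gripper open.
Joint ranges: [-2.73, 2.73], [-0.86, 2.22], [0.23, 2.46], [-1.11, 4.25], [0.08, 2.63], [-2.82, 2.82]. Speed limits (rad/s): [2.79, 2.79, 3.14, 3.14, 3.14, 3.14].

### API

Orientations are given as [roll, pitch, yaw] about the fixed x, y, z axes, in that order (R = Rz(yaw) Ry(pitch) Rx(roll)).
In Python, from plant import telemetry, cams, order, arm gives the robot as it stands. The module is installed in compiled form; this text tells all that it offers.
- The arm moves only by the tool move_arm, never from a script. Its argument "motion" is text: rows parted by semicolons, each of 7 numbers parted by spaces: the shift along the world's x, y, z in m, then the turn, a rotation vector about the world's x, y, z in degrees, then the opening, from 0 (shut) to 1 (fully open). In form: dx dy dz rx ry rz claw; .... A call has 1 to 10 rows; each row shifts and turns the commanded pose from where the row before left it; what a row does not reach is not made up. A row lasts 1/8 s, in which the tool goes at most 62.5 mm and 10.7 degrees, less where a joint would pass 70% of its speed; a pose out of reach is approached as far as the arm can. A call is refused whole if a number of a shift passes 0.0625 or a number of a turn 10.7, either way. A call with a gripper value outside its range is refused whole. The fingers move at their own pace and stop on an object; "newtons" is the grip in N (left out, the last holds). Time passes only in rows, so rows that do not move let the fingers close. It gives the time, the measured TCP pose, the force, the opening and the grip force at its end, in the units of the state.
- telemetry.get_obs(): the state, without advancing time (a new reading comes with each control period).
- cams.snapshot(name): name is "scene" or "top" or "wrist"; returns a dict with "frame" (420x560x3 uint8, blue, green, red), "z_map" (420x560 float32, mm along the optical axis (not along the pixel's ray), 0 where there is no reading), "fx", "fy", "cx", "cy" (pixels), "T" (4x4, takes a point from camera to world coordinates); the wrist camera has in their place "T_tool_cam" (4x4, takes a point from camera to tool coordinates, whose origin is the TCP and whose axes are the flange's). Camera axes: x right, y up, looking along -z (the intrinsics and any distortion apply to the point x, -y, -z); pixel columns grow to the right and rows downward; lengths in mm; the calibration is good to about 2 mm. A picture is of the moment at which its call begins: read the wrist's pose just before it.
- order.hand_in(): hands the job in; it is judged then, once.
The state is a dict: "clock": time; "joint_positions": joint angles; "joint_velocities": joint speeds; "joint_efforts": joint torques, N m; "position": TCP position; "orientation": TCP orientation; "force": force on the tool from outside, world axes, zero at the start; "torque": the same for the moment, N m; "finger_gap": finger opening in mm; "finger_force": force on a finger pad.
Only numpy, scipy, OpenCV 4.12 (cv2) and the standard library are available. Lean on these libraries where they do the work, as an engineer would, in place of code of your own. Each camera call takes 0.05 s, during which the arm holds its last target. There are 200 camera calls.

### The job

The power-feed drive on the bench has tripped and needs resetting. First throw its lever out of the end notch it starts in and into the notch that the raised arrow-ended pointer block marks; only then take the steel pin punch out of its wooden stand, reach its thin end down through the round hole in the cover, push the recessed button fully down and finish the job still gripping the punch and holding the button down. Leave the loose bearing, nut and collet where they are.

Things in the scene. Friction and masses are not known exactly. Their poses are not given: they have to be found in the camera images.
- drive_unit: fixed grey box, 120 (its x) x 230 (its y) x 60 mm high, flat top; origin at the centre of its underside, z up; it stands at varying places and yaws. Along its y the lever stands at -52 mm and the button's hole at +75 mm, both at x = 0. A 10 mm high pointer and low screw heads are all that stands on the top besides the lever
- lever_pivot (a point): the lever's pivot, inside the unit at its x = 0, y = -52 mm, 14 mm above the bench; the lever swings about the unit's x axis
- lever_knob (a point): centre of the lever's black ball knob, 26 mm diameter, on an 8 mm shaft, 106 mm from the pivot; upright in the middle notch (120 mm above the bench), 104 mm high and 55 mm to the side in the end notches
- feed_lever (a joint): lever angle in rad: 0 = upright, in the middle notch; positive = leaning to the unit's +y. Sprung detents hold it at three notches, -0.55 (start), 0 and +0.55, and pull it in from within about 0.15 rad; at most about 5 N at the knob moves it from notch to notch. Stops at -0.62 and +0.62
- notch_middle (a point): the middle notch of the gate on the unit's top (lever at 0), on the top face at the unit's x = 0, y = -52 mm
- notch_far (a point): the end notch of the gate on the +y side (lever at +0.55), on the top face at the unit's x = 0, y = -24 mm
- pointer_mark (a point): centre of the aluminium pointer block on the unit's top, about 25 x 14 mm, 10 mm high, with an arrow end. It stands 36 mm to the unit's -x side (robot side) of either the middle or the far notch, level with it along y, and so marks the notch the lever must go to; a flat 11 mm screw head stands at the other
- aperture (a point): centre of the round hole's mouth in the unit's top face (60 mm above the bench), with an aluminium ring 2 mm high round it; the hole is 15 mm in diameter and vertical
- button_face (a point): centre of the white button's face, 12 mm in diameter, at the bottom of the hole, 22 mm below the top face when not pressed
- reset_button (a joint): how far the button is pressed, m: 0 = out, 0.006 = fully down on its stop. Its spring pushes back with 2 N at first and 5 N fully down; it comes back up when let go. Fingers must not touch it
- punch_stand: fixed wooden block, 60 x 60 x 58 mm high, with a vertical 11 mm hole in its middle; origin at the centre of its underside; stands at varying places
- pin_punch: the loose steel pin punch, 80 g, 115 mm long; its origin is the tip of its thin end, its z axis runs from there along it to the handle's end
- punch_grip (a point): middle of the punch's round handle, 16 mm in diameter and 60 mm long; at the start the punch stands upright, thin end down in the stand's hole, the handle's lower end resting on the stand (handle from 58 to 118 mm above the bench)
- punch_tip (a point): tip of the punch's thin end, 7 mm in diameter and 55 mm long below the handle, 85 mm from the handle's middle
- bearing: loose bearing ring, 54 mm diameter, 18 mm high, a bystander; origin at the centre of its underside
- black_nut: loose black hex nut, 22 mm, 10 mm high, a bystander; origin at the centre of its underside
- collet: loose steel collet, 29 mm diameter, 34 mm high, a bystander; origin at the centre of its underside
Mind the look-alikes: they are no part of the job. Several things have the shape of the pin_punch; the one meant has the colours described above.

How it is judged:
By the outcome, as a careful person would: the job done as asked, in the order asked, and still so for the second after the job is handed in, while the arm keeps its last pose, push and grip.
It also fails if it takes over 54 s, if anything falls off the work surface, if the arm or the gripper's body presses on something with over 40 N, if the wrist force passes 120 N, or if a joint passes its speed limit or range.

## Working session

There is one attempt and no reset: what is moved stays moved. The work goes in short steps, Python scripts to look and compute and a tool call to move; the robot and the scene stay as the last step left them, time stands still between calls to the robot, and variables do not carry over. Pictures are saved under pics/ and viewed, at most 12 in all, crops included, and the job is handed in when it is done.

Besides the shell and the picture viewer there is one more tool, called after "Emit:" as name(argument=value, ...) on one line, values as JSON. move_arm: Moves the arm, as the interface text tells. Its arguments: {"type":"object","properties":{"motion":{"type":"string"},"newtons":{"type":"number"}},"required":["motion"]}

```bash
mkdir -p pics
cat > h.py <<'E'
import numpy as np, cv2
from plant import telemetry, cams, order, arm
from scipy.spatial.transform import Rotation as R
def snap(n):
    o=telemetry.get_obs(); s=cams.snapshot(n)
    if n=="wrist":
        T=np.eye(4);T[:3,:3]=R.from_euler('xyz',o['orientation']).as_matrix();T[:3,3]=o['position'];s['T']=T@s['T_tool_cam']
    return s
def cloud(s):
    z=s['z_map'];v,u=np.indices(z.shape)
    p=np.stack([(u-s['cx'])/s['fx']*z,-(v-s['cy'])/s['fy']*z,-z,np.ones_like(z)],-1)@s['T'].T
    p=p[...,:3];p[z==0]=np.nan;return p
E
python3 - <<'E'
from h import *
for n in("scene","top"):
    s=snap(n);cv2.imwrite(f"pics/{n}.png",s['frame']);np.savez(n,P=cloud(s),f=s['frame'])
    print(n,[k for k in s],s['fx'],s['T'].round(2).tolist())
o=telemetry.get_obs();print(o,arm.nose_length)
E
```

```text
scene ['frame', 'z_map', 'fx', 'fy', 'cx', 'cy', 'T'] 423.50367559318346 [[-0.45, 0.48, -0.76, -176.59], [-0.9, -0.24, 0.38, 566.15], [0.0, 0.85, 0.53, 561.47], [0.0, 0.0, 0.0, 1.0]]
top ['frame', 'z_map', 'fx', 'fy', 'cx', 'cy', 'T'] 541.2022044929187 [[-0.01, 0.98, -0.19, 261.33], [-1.0, -0.01, 0.01, 256.42], [0.0, 0.19, 0.98, 1196.53], [0.0, 0.0, 0.0, 1.0]]
{'clock': 0.1, 'joint_positions': array([-1.46950738e+00,  2.07328812e-01,  1.54277386e+00, -9.79888187e-06,
        1.39352553e+00, -1.50507163e-01]), 'joint_velocities': array([ 0.00072423, -0.00187501, -0.00391475,  0.00163561, -0.00227411,
        0.00080006]), 'joint_efforts': array([ 1.01450660e-04, -3.71864605e+01, -2.82295150e+01,  7.00033992e-02,
        3.11534980e-02, -5.16517730e-05]), 'position': array([ 143.16976916, -556.18475849,  223.42794871]), 'orientation': array([-3.13957867e+00, -2.95676952e-04,  2.51797549e-01]), 'force': array([0.05281227, 0.23157078, 0.92748594]), 'torque': array([0.02574515, 0.00546577, 0.00011331]), 'finger_force': 0.0, 'finger_gap': 93.89258830863159} 19.0
```

View pics/top.png

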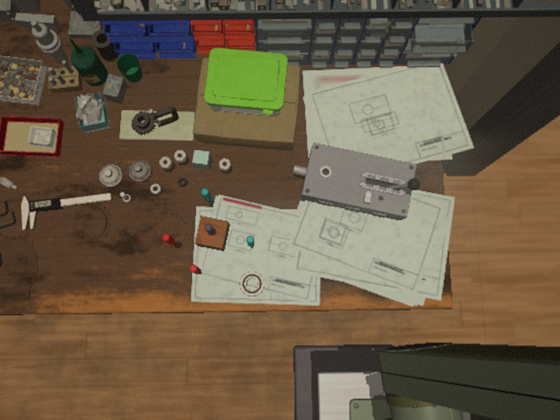

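View pics/scene.png

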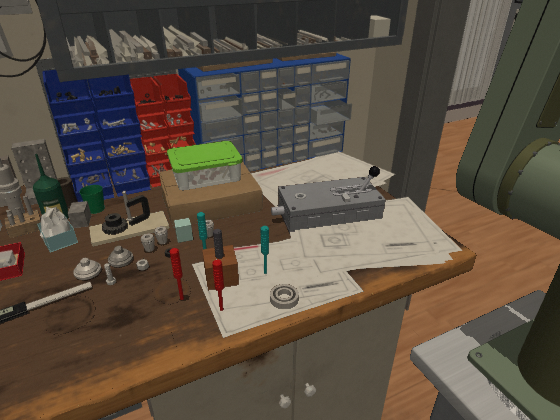

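The top view shows the drive at (358,180), its hole at (326,171), the knob at (415,184) and the pointer near (368,197). Punch shapes in top pixels: teal (205,193), teal (250,240), red (168,238), red (195,268) and dark steel in the wooden block (211,231). Only the last is steel and in the stand. Next I'll confirm it in an enlarged crop and measure.

Run:
```python
from h import *
d=np.load("top.npz");P=d['P'];f=d['f']
g=np.hstack([cv2.resize(f[135:225,290:425],(540,360),interpolation=cv2.INTER_CUBIC),cv2.resize(f[180:280,190:260],(252,360),interpolation=cv2.INTER_CUBIC)])
sc=np.load("scene.npz");F=sc['f'];PS=sc['P']
g2=np.hstack([cv2.resize(F[160:235,265:390],(400,240),interpolation=cv2.INTER_CUBIC),cv2.resize(F[205:295,160:285],(392,240),interpolation=cv2.INTER_CUBIC)])
cv2.imwrite("pics/crop.png",cv2.convertScaleAbs(np.vstack([g,g2]), alpha=1.4) if False else cv2.convertScaleAbs(np.vstack([g,np.pad(g2,((0,0),(0,0),(0,0)))]),alpha=1.5))
def box(Q,lo,hi,x0,x1,y0,y1):
    m=(Q[...,2]>lo)&(Q[...,2]<hi)&(Q[...,0]>x0)&(Q[...,0]<x1)&(Q[...,1]>y0)&(Q[...,1]<y1);return Q[m]
for n,Q in(("top",P),("scene",PS)):
    c=P[180,345];a=box(Q,53,66,c[0]-160,c[0]+160,c[1]-200,c[1]+200)
    print(n,"c",c,len(a),cv2.minAreaRect(a[:,:2].astype(np.float32)),np.median(a[:,2]))
    k=box(Q,88,125,c[0]-160,c[0]+160,c[1]-200,c[1]+100);print("knob",k.mean(0),k.min(0),k.max(0))
    c=P[231,211];print("st",c)
    a=box(Q,54,62,c[0]-60,c[0]+60,c[1]-60,c[1]+60);print(len(a),cv2.minAreaRect(a[:,:2].astype(np.float32)))
    a=box(Q,70,125,c[0]-45,c[0]+45,c[1]-45,c[1]+45);print("punch",len(a),np.median(a,0),a.min(0),a.max(0))
print("hole",P[171,326],"ptr",P[197,368], "obj",[P[v,u].round() for v,u in((193,205),(240,250),(238,168),(268,195),(284,252))])
```

```text
top c [558.12947463  93.21987312  58.50508087] 6026 ((591.6963500976562, 128.9126434326172), (394.0608825683594, 165.3900909423828), 64.21540832519531) 61.487156376828466
knob [535.03629282 -38.22427061 111.33428094] [523.73902678 -52.59165156  88.26439005] [547.71986718 -26.52594133 121.1581366 ]
st [442.89748633 378.50674751  97.62546113]
640 ((449.0627746582031, 383.262451171875), (60.75005340576172, 60.305274963378906), 78.07780456542969)
punch 80 [445.74505844 381.87053632 116.47723039] [441.00508164 375.2737666   70.53012331] [456.47705831 390.67858301 122.62884767]
scene c [558.12947463  93.21987312  58.50508087] 3152 ((589.4100952148438, 129.6102294921875), (394.2549133300781, 167.59547424316406), 64.30372619628906) 59.28059809580671
knob [529.96709405 -34.92001853 104.93197652] [520.25064327 -49.35751877  88.04153143] [541.54754019 -26.38153424 116.00987441]
st [442.89748633 378.50674751  97.62546113]
512 ((447.4569396972656, 384.1896057128906), (60.005977630615234, 63.58790588378906), 78.12902069091797)
punch 197 [441.777245   385.91175501  97.3627467 ] [436.66054803 376.37759637  70.57993707] [453.4521451  392.12147834 118.40935294]
hole [581.11329464 132.97105768  50.25939186] ptr [516.42551992  47.69350124  73.06367658] obj [array([518., 389., 119.]), array([421., 298., 116.]), array([427., 463., 116.]), array([366., 408., 115.]), array([339., 298.,   9.])]
```

View pics/crop.png

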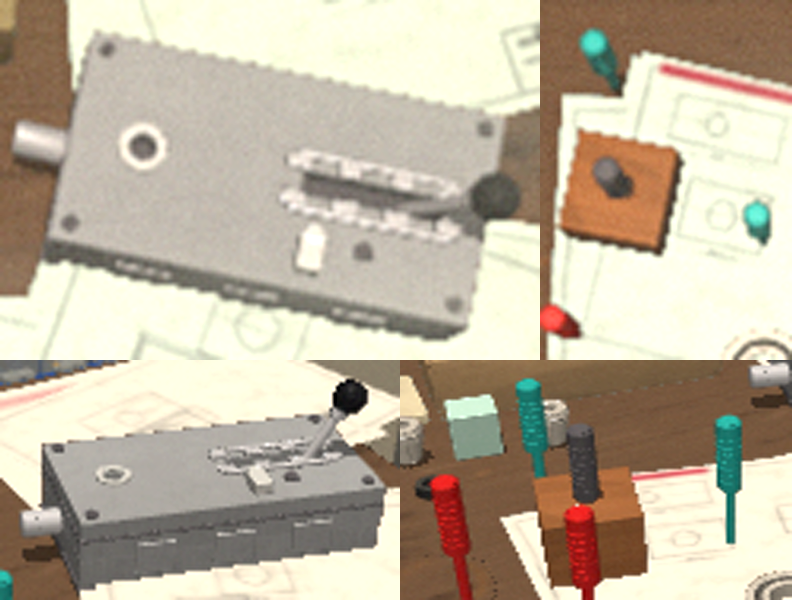

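The crop confirms two things. The dark steel punch is the one in the wooden block; the teal and red ones are look-alikes. The pointer (crop 312,248) sits beside the far notch, and the screw head (363,252) is at the middle one, so the target is +0.55. Next I'll get precise positions and check clearance.

Run:
```python
from h import *
s=snap("top");s2=snap("scene")
def ray(s,u,v,z):
    d=s['T'][:3,:3]@np.array([(u-s['cx'])/s['fx'],-(v-s['cy'])/s['fy'],-1]);o=s['T'][:3,3];return o+d*(z-o[2])/d[2]
print("hole",ray(s,325.75-.4,171.75-.4,61),"scene",ray(s2,265+113/3.2,160+(474-360)/3.2,61))
print("ptr",ray(s,290+312/4-.4,135+250/4-.4,68),"screw",ray(s,290+363/4-.4,135+252/4-.4,63))
print("knob",ray(s,290+495/4-.4,135+195/4-.4,104),"scene",ray(s2,265+350/3.2,160+(397-360)/3.2,104))
for n in("top","scene"):
    P=np.load(n+".npz")['P'].reshape(-1,3)
    m=(abs(P[:,2]-60.5)<5)&(P[:,0]>450)&(P[:,0]<720)&(P[:,1]<195)&(P[:,1]>-50);q=P[m][:,:2].astype(np.float32)
    for _ in range(2):
        r=cv2.minAreaRect(q);c=np.median(q,0);
    print(n,r,q.mean(0))
    m=(P[:,2]>130)&(P[:,2]<500)&(P[:,0]>250)&(P[:,0]<720)&(P[:,1]<200)&(P[:,1]>-600);q=P[m];print(len(q),[np.percentile(q,a,axis=0).round() for a in(0,5,50,100)] if len(q) else 0)
```

```text
hole [577.34557435 135.56508186  61.        ] scene [574.60289682 137.22487673  61.        ]
ptr [517.3657337   47.61941607  68.        ] screw [517.08622939  19.32214179  63.        ]
knob [537.46483765 -42.42935541 104.        ] scene [531.87256127 -39.16703847 104.        ]
top ((560.7764892578125, 63.479835510253906), (230.11985778808594, 122.08137512207031), 76.96656036376953) [560.77423  68.18748]
0 0
scene ((559.62548828125, 64.32997131347656), (230.96861267089844, 127.24661254882812), 76.7222671508789) [554.53107  72.16566]
0 0
```

Emit:
move_arm(motion="0.03 0.05 0 0 0 6.25 0.7;0.03 0.05 0 0 0 6.25 0.7;0.035 0.05 0 0 0 6.25 0.7;0.035 0.05 0 0 0 6.25 0.7;0.035 0.05 0 0 0 6.25 0.7;0.035 0.05 0 0 0 6.25 0.7;0.035 0.05 0 0 0 6.25 0.7;0.035 0.05 0 0 0 6.25 0.7;0.035 0.05 0 0 0 6.25 0.7;0.035 0.04 0 0 0 6.25 0.7")

```text
clock: 1.45
position: [484.0, -64.7, 224.5]
orientation: [3.141, 0.0, 1.347]
force: [-0.3, -0.6, -0.5]
finger_gap: 65.8
finger_force: 0.0
```

Emit:
move_arm(motion="0.03 0.02 0 0 0 0 0.7;0 0 0 0 0 0 0.7;0 0 0 0 0 0 0.7")

```text
clock: 1.82
position: [512.5, -47.1, 224.0]
orientation: [-3.14, 0.0, 1.343]
force: [-0.0, -0.7, 0.8]
finger_gap: 65.6
finger_force: 0.0
```

Run:
```python
from h import *
s=snap("wrist");cv2.imwrite("pics/w1.png",s['frame']);P=cloud(s);np.savez("w1",P=P,f=s['frame'])
o=telemetry.get_obs();print(o['position'],o['orientation'],o['clock'])
m=(P[...,2]>90)&(P[...,2]<125)&(abs(P[...,1]+40)<40)&(abs(P[...,0]-536)<40);q=P[m]
print(len(q),q.mean(0),q.min(0),q.max(0),np.argwhere(m).mean(0))
```

```text
[512.37699761 -47.41848554 224.11588461] [-3.14047433e+00  3.37655405e-04  1.34183154e+00] 1.875
826 [533.08450397 -39.48548444 112.61291671] [520.2101208  -54.41342446  90.09667248] [545.589629   -28.12775846 119.41355445] [195.7905569  305.94430993]
```

View pics/w1.png

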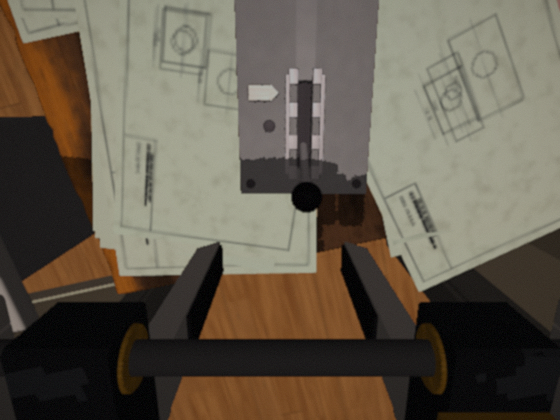

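The wrist view shows the knob at (306,196). The pointer (262,93) is level with the far notch and the screw (268,126) with the middle one. Next I'll descend onto the knob.

Emit:
move_arm(motion="0.022 0.0075 -0.03 0 0 0 0.7;0 0 -0.045 0 0 0 0.7;0 0 -0.043 0 0 0 0.7;0 0 0 0 0 0 0.7;0 0 0 0 0 0 0;0 0 0 0 0 0 0;0 0 0 0 0 0 0;0 0 0 0 0 0 0;0 0 0 0 0 0 0", newtons=10)

```text
clock: 3.0
position: [535.1, -39.6, 106.9]
orientation: [-3.141, 0.001, 1.343]
force: [-1.4, -1.0, 3.4]
finger_gap: 25.2
finger_force: 10.0
```

Emit:
move_arm(motion="0.0032 0.0137 0.0072 0 0 0 0;0.0034 0.0147 0.0051 0 0 0 0;0.0035 0.0152 0.0028 0 0 0 0;0.0036 0.0155 0.0004 0 0 0 0;0.0036 0.0154 -0.002 0 0 0 0;0.0035 0.0148 -0.0043 0 0 0 0;0.0033 0.0141 -0.0066 0 0 0 0;0.0021 0.0089 -0.0055 0 0 0 0;0 0 0 0 0 0 0;0 0 0 0 0 0 0")

```text
clock: 4.25
position: [561.3, 73.2, 103.7]
orientation: [-3.141, -0.0, 1.342]
force: [-3.1, 3.6, 5.8]
finger_gap: 25.1
finger_force: 10.0
```

Emit:
move_arm(motion="0 0 0 0 0 0 0.6;0 0 0 0 0 0 0.6;0 0 0 0 0 0 0.6;0 0 0.04 0 0 0 0.6;0 0 0.06 0 0 0 0.6;-0.02 0.05 0.02 0 0 0 0.6;-0.02 0.05 0 0 0 0 0.6;-0.02 0.05 0 0 0 0 0.6;-0.02 0.05 0 0 0 0 0.6;-0.02 0 0 0 0 0 0.6")

```text
clock: 5.5
position: [460.5, 275.6, 223.5]
orientation: [3.141, -0.001, 1.347]
force: [-0.2, -1.1, -0.0]
finger_gap: 56.7
finger_force: 0.0
```

Run:
```python
from h import *
s=snap("top");P=cloud(s);o=telemetry.get_obs();print(o['position'],o['clock'])
m=(P[...,2]>88)&(P[...,2]<125)&(P[...,1]<110)&(P[...,1]>-80)&(abs(P[...,0]-550)<50);q=P[m]
print(len(q),q.mean(0) if len(q) else 0)
w=snap("wrist");
g=np.hstack([cv2.resize(s['frame'][130:270,180:430],(500,280)),cv2.resize(w['frame'],(300,225))[:225].copy() if 0 else np.pad(cv2.resize(w['frame'],(300,225)),((0,55),(0,0),(0,0)))])
cv2.imwrite("pics/c2.png",g)
Q=cloud(w);m=(Q[...,2]>100)&(Q[...,2]<124)&(abs(Q[...,0]-447)<18)&(abs(Q[...,1]-384)<18);q=Q[m];print(len(q),q.mean(0) if len(q) else 0)
```

```text
[458.16059243 274.42528309 223.11742366] 5.55
119 [559.44547075  68.1576353  113.33562794]
451 [446.48167689 381.75752447 117.4407779 ]
```

View pics/c2.png

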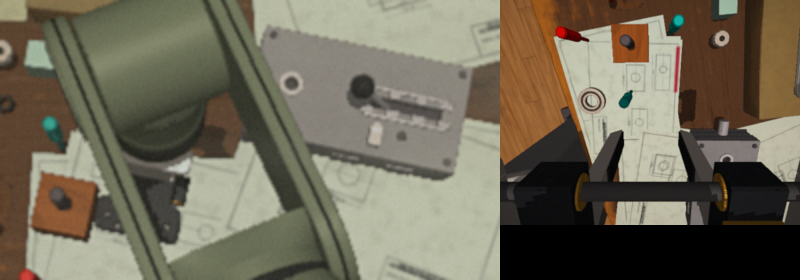

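The lever is now in the far notch: the knob is at crop (362,88), or about (559,68) mm, beside the pointer. The steel punch is in the stand at crop (58,197) and its head is at (446.5,382) mm.

Emit:
move_arm(motion="-0.006 0.054 0 0 0 0 0.6;-0.006 0.054 0 0 0 0 0.6;0 0 -0.05 0 0 0 0.6;0 0 0 0 0 0 0.6;0 0 0 0 0 0 0.6")

```text
clock: 6.22
position: [450.6, 380.3, 174.3]
orientation: [3.141, -0.0, 1.341]
force: [-0.2, -0.3, -0.1]
finger_gap: 56.7
finger_force: 0.0
```

Run:
```python
from h import *
w=snap("wrist");Q=cloud(w);o=telemetry.get_obs();print(o['position'])
m=(Q[...,2]>100)&(Q[...,2]<124)&(abs(Q[...,0]-447)<18)&(abs(Q[...,1]-384)<18);q=Q[m];print(len(q),np.median(q,0),q.min(0),q.max(0))
```

```text
[451.11900638 380.64422783 175.30108291]
557 [446.37267241 385.04576656 118.36433488] [438.20253278 374.72782819 100.22704711] [453.56629991 390.56085549 121.02475734]
```

Emit:
move_arm(motion="-0.0045 0.0025 -0.025 0 0 0 0.6;0 0 -0.03 0 0 0 0.6;0 0 -0.03 0 0 0 0.6;0 0 0 0 0 0 0.6;0 0 0 0 0 0 0;0 0 0 0 0 0 0;0 0 0 0 0 0 0;0 0 0 0 0 0 0;0 0 0 0 0 0 0;0 0 0 0 0 0 0", newtons=40)

```text
clock: 7.52
position: [445.5, 383.6, 89.1]
orientation: [3.141, -0.001, 1.343]
force: [0.4, -0.3, 3.1]
finger_gap: 15.4
finger_force: 40.0
```

Emit:
move_arm(motion="0 0 0.03 0 0 0 0;0 0 0.05 0 0 0 0;0 0 0.05 0 0 0 0;0 0 0 0 0 0 0;0 0 0 0 0 0 0")

```text
clock: 8.15
position: [444.0, 383.0, 217.2]
orientation: [-3.14, 0.002, 1.343]
force: [-0.6, -0.1, -2.4]
finger_gap: 15.7
finger_force: 40.0
```

Run:
```python
from h import *
P=np.load("top.npz")['P'].reshape(-1,3)
m=(P[:,2]>125)&(P[:,2]<600)&(P[:,0]>450)&(P[:,0]<900)&(P[:,1]<500)&(P[:,1]>-100);q=P[m]
print([np.percentile(q,a,axis=0).round() for a in(0,1,50,99)])
w=snap("wrist");cv2.imwrite("pics/w3.png",w['frame']);o=telemetry.get_obs();print(o['position'],o['finger_gap'])
s=snap("scene");cv2.imwrite("pics/s3.png",cv2.resize(s['frame'][100:310,150:430],(800,600)))
```

```text
[array([ 686., -100.,  125.]), array([706., -94., 125.]), array([797., 239., 190.]), array([891., 488., 369.])]
[443.55099443 382.62674723 216.20319934] 15.623427274544467
```

View pics/s3.png

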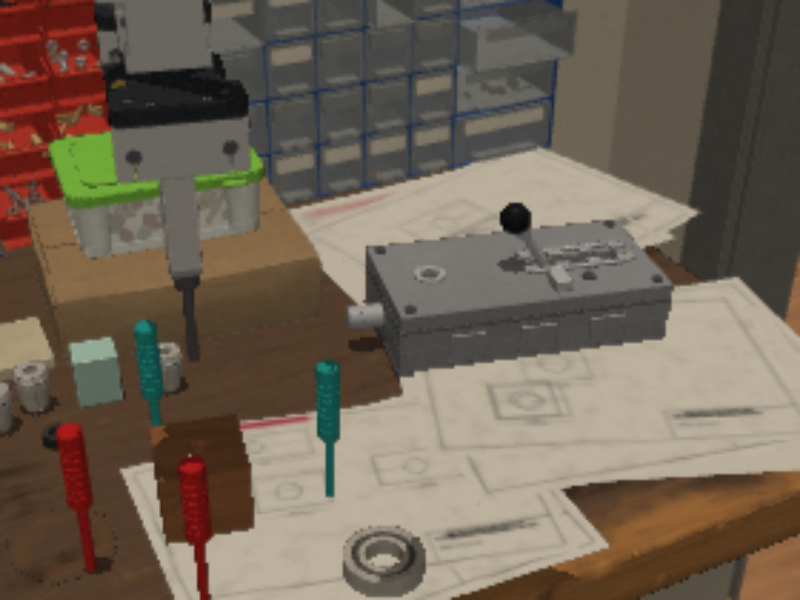

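The punch is gripped clear of the stand (crop 190,320), and the lever is still over the far notch. Next I'll carry the punch to the hole.

Emit:
move_arm(motion="0.026 -0.049 0 0 0 0 0;0.027 -0.05 0 0 0 0 0;0.027 -0.05 0 0 0 0 0;0.027 -0.05 0 0 0 0 0;0.026 -0.048 0 0 0 0 0;0 0 -0.04 0 0 0 0;0 0 0 0 0 0 0;0 0 0 0 0 0 0;0 0 0 0 0 0 0")

```text
clock: 9.38
position: [578.5, 137.3, 179.9]
orientation: [3.139, -0.001, 1.344]
force: [-0.5, 0.1, -0.5]
finger_gap: 15.3
finger_force: 40.0
```

Run:
```python
from h import *
o=telemetry.get_obs();print(o['position'],o['clock'])
s=snap("scene");c=s['frame'][120:245,250:400];cv2.imwrite("pics/s4.png",cv2.resize(c,(720,600),interpolation=cv2.INTER_CUBIC))
P=cloud(s);t=np.array([576,136])
m=(np.hypot(P[...,0]-t[0],P[...,1]-t[1])<25)&(P[...,2]>82)&(P[...,2]<160);q=P[m]
for z in range(80,160,8):
    a=q[(q[:,2]>=z)&(q[:,2]<z+8)]
    if len(a):print(z,len(a),a.mean(0).round(1))
w=snap("wrist");cv2.imwrite("pics/w4.png",w['frame']);np.savez("w4",P=cloud(w),f=w['frame'])
```

```text
[578.54210458 137.33428468 179.93779398] 9.375
88 4 [577.9 139.9  95.1]
96 7 [578.1 139.6  99.6]
104 8 [576.7 139.3 108.2]
112 10 [577.  137.9 115.8]
120 9 [576.8 138.8 124.2]
128 10 [576.5 139.4 132.4]
136 9 [576.5 139.4 140.4]
144 11 [574.5 141.3 149.1]
152 20 [574.2 141.6 155.2]
```

View pics/s4.png

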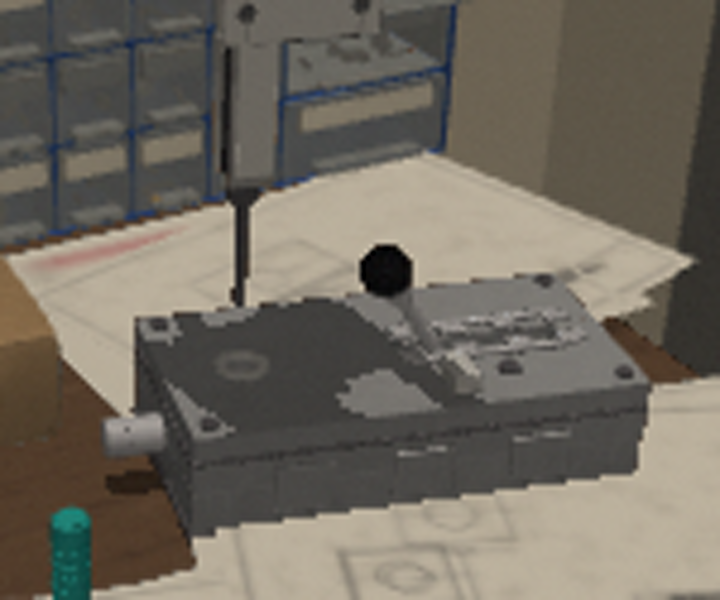

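View pics/w4.png

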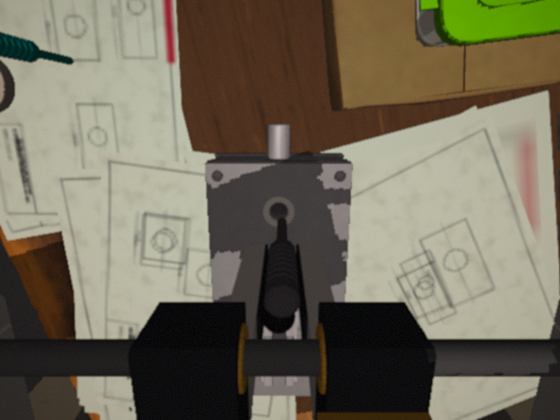

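The wrist view shows the ring at (279,211) and the punch tip near (281,218). The scene view shows the tip above the hole at crop (237,300). Next I'll work out tip against hole within each camera's own frame.

Run:
```python
from h import *
def ray(s,u,v,z):
    d=s['T'][:3,:3]@np.array([(u-s['cx'])/s['fx'],-(v-s['cy'])/s['fy'],-1]);o=s['T'][:3,3];return (o+d*(z-o[2])/d[2]).round(1)
def proj(s,p):
    c=np.linalg.inv(s['T'])@np.r_[p,1];return (s['cx']+s['fx']*c[0]/-c[2]).round(1),(s['cy']-s['fy']*c[1]/-c[2]).round(1)
w=snap("wrist");s=snap("scene");P=cloud(w)
q=P[205:250,262:300].reshape(-1,3);q=q[(q[:,2]>70)&(q[:,2]<125)]
for z in range(70,125,8):
    a=q[(q[:,2]>=z)&(q[:,2]<z+8)]
    if len(a):print(z,len(a),a.mean(0).round(1))
print("wrist ring",ray(w,279,211,61.5))
print("scene ring",ray(s,250+241/4.8-.4,120+365/4.8-.4,61.5),"tip if z=95",ray(s,250+237/4.8-.4,120+303/4.8-.4,94))
for p in((577,137,61.5),(578.5,137.3,94)):print(p,"wrist",proj(w,p),"scene",proj(s,p))
c=w['frame'][180:260,230:330];g=cv2.resize(c,(750,600),interpolation=cv2.INTER_CUBIC)
cv2.imwrite("pics/w5.png",cv2.convertScaleAbs(g,alpha=2))
```

```text
94 23 [577.8 138.9  99.1]
102 36 [577.8 139.  106.2]
110 34 [578.  139.  114.4]
118 32 [577.9 139.2 121.5]
wrist ring [575.  135.2  61.5]
scene ring [574.3 138.8  61.5] tip if z=95 [578.7 139.5  94. ]
(577, 137, 61.5) wrist (np.float64(280.9), np.float64(208.5)) scene (np.float64(299.9), np.float64(195.0))
(578.5, 137.3, 94) wrist (np.float64(282.8), np.float64(219.5)) scene (np.float64(299.9), np.float64(182.6))
```

View pics/w5.png

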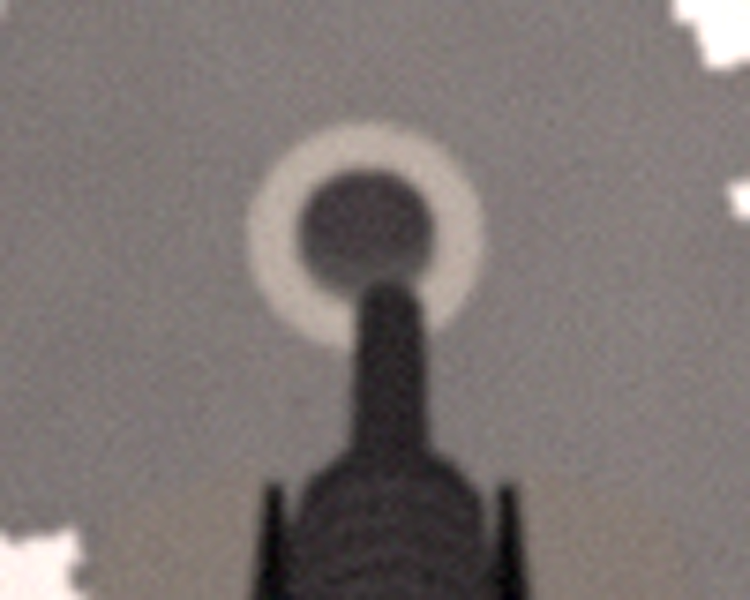

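Emit:
move_arm(motion="-0.0033 -0.0007 0 0 0 0 0;0 0 -0.014 0 0 0 0;0 0 -0.014 0 0 0 0;0 0 -0.005 0 0 0 0;0 0 -0.005 0 0 0 0;0 0 0 0 0 0 0;0 0 0 0 0 0 0", newtons=60)

```text
clock: 10.45
position: [575.0, 135.8, 140.9]
orientation: [3.141, -0.0, 1.343]
force: [0.0, 0.6, -0.4]
finger_gap: 15.2
finger_force: 60.0
```

Run:
```python
from h import *
o=telemetry.get_obs();print(o['position'],o['force'],o['torque'])
w=snap("wrist")
cv2.imwrite("pics/w6.png",cv2.convertScaleAbs(cv2.resize(w['frame'][170:250,230:330],(750,600),interpolation=cv2.INTER_CUBIC),alpha=2))
```

```text
[574.99767458 135.75961159 140.92553558] [ 0.02140358  0.57653932 -0.38847371] [-0.06615967 -0.06939628  0.01234446]
```

View pics/w6.png

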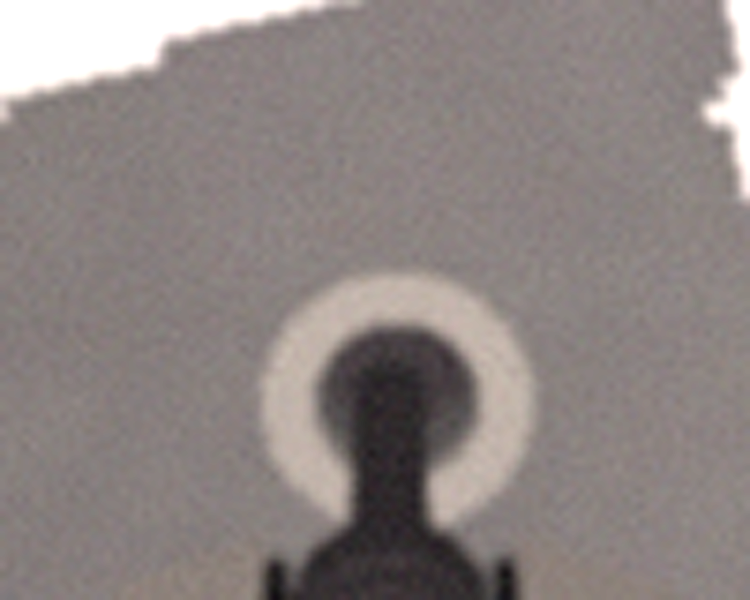

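The tip (crop 390,400) is inside the hole and centred in the ring (398,403). Next I'll press down.

Emit:
move_arm(motion="0 0 -0.005 0 0 0 0;0 0 -0.005 0 0 0 0;0 0 -0.005 0 0 0 0;0 0 -0.003 0 0 0 0;0 0 0 0 0 0 0;0 0 0 0 0 0 0")

```text
clock: 11.25
position: [574.4, 135.7, 122.8]
orientation: [-3.141, 0.0, 1.343]
force: [-1.0, -0.7, 1.9]
finger_gap: 15.0
finger_force: 60.0
```

Emit:
move_arm(motion="0 0 -0.002 0 0 0 0;0 0 -0.001 0 0 0 0;0 0 0 0 0 0 0;0 0 0 0 0 0 0")

```text
clock: 11.75
position: [574.6, 135.7, 119.7]
orientation: [-3.141, -0.0, 1.343]
force: [-2.0, -0.9, 3.0]
finger_gap: 15.2
finger_force: 60.0
```

Emit:
move_arm(motion="0 0 -0.002 0 0 0 0;0 0 0 0 0 0 0;0 0 0 0 0 0 0")

```text
clock: 12.12
position: [574.7, 135.8, 118.0]
orientation: [-3.142, -0.0, 1.343]
force: [-3.2, -0.6, 6.1]
finger_gap: 15.0
finger_force: 60.0
```

Emit:
move_arm(motion="0 0 -0.001 0 0 0 0;0 0 0 0 0 0 0;0 0 0 0 0 0 0")

```text
clock: 12.5
position: [574.8, 135.8, 117.9]
orientation: [3.141, -0.0, 1.343]
force: [-5.1, 0.6, 9.1]
finger_gap: 15.1
finger_force: 60.0
```

Emit:
move_arm(motion="0 0 -0.001 0 0 0 0;0 0 0 0 0 0 0;0 0 0 0 0 0 0")

```text
clock: 12.88
position: [574.9, 135.8, 117.7]
orientation: [3.141, -0.0, 1.343]
force: [-6.0, -0.7, 13.0]
finger_gap: 15.1
finger_force: 60.0
```

Emit:
move_arm(motion="0 0 -0.001 0 0 0 0;0 0 0 0 0 0 0;0 0 0 0 0 0 0;0 0 0 0 0 0 0")

```text
clock: 13.38
position: [575.0, 135.9, 117.7]
orientation: [3.141, -0.0, 1.343]
force: [-7.6, -0.1, 17.3]
finger_gap: 15.3
finger_force: 60.0
```

Run:
```python
from h import *
o=telemetry.get_obs();print(o['position'],o['force'],o['finger_gap'])
s=snap("scene");P=cloud(s)
m=(P[...,2]>88)&(P[...,2]<120)&(P[...,1]<100)&(P[...,1]>-80)&(abs(P[...,0]-555)<40);q=P[m];print("knob",len(q),q.mean(0))
cv2.imwrite("pics/s7.png",cv2.resize(s['frame'][100:310,150:430],(800,600)))
```

```text
[575.00749395 135.85125137 117.65376717] [-7.59804786 -0.1257334  17.27736818] 15.323665814664354
knob 108 [553.9100123   70.51072575 105.7702358 ]
```

View pics/s7.png

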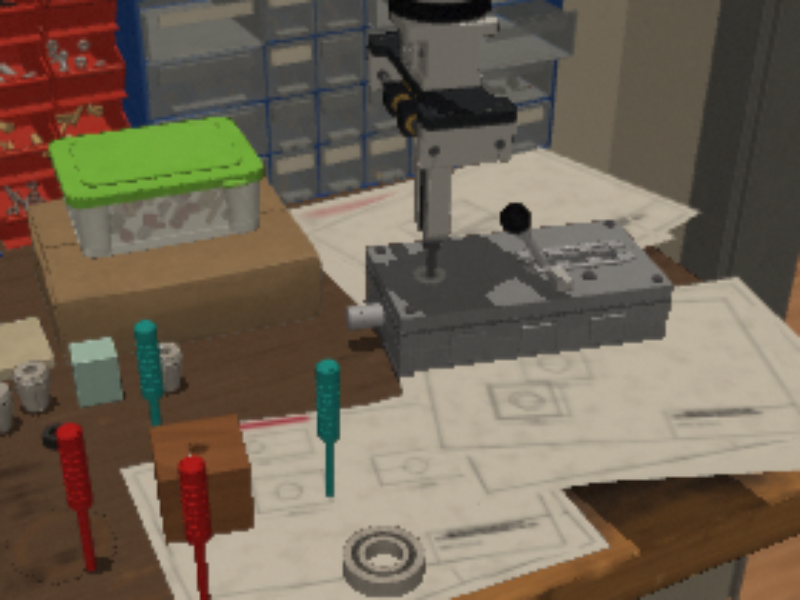

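The punch is in the hole (crop 431,270), against a hard stop at 17 N, and still gripped. The knob (515,217) is at the far notch, and nothing else has been disturbed.

```bash
python3 -c "
from plant import order;print(order.hand_in())"
```

```text
the job is handed in; nothing more can be done
None
```

I handed the job in with the lever in the far notch the pointer marks and the steel punch still gripped, pressing the button against its stop at about 17 N; hand-in gave no verdict.

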